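Clamp a copper beaker in a ratchet clamp for engraving

ROBOT

A 6-joint arm with a two-finger parallel gripper is mounted at the origin on the work surface. World frame = base frame: x ahead of the robot, y to its left, z up, the work surface at z = 0. Lengths are in m, angles in rad, forces in N, time in s.
With the tool pointing down it reaches from about 0.375 to 0.9 m from the base axis. Payload 3.1 kg.
Tool frame: the origin (TCP) lies at the centre of the arm's flange, where the gripper is bolted on; the fingertips stand robot.tip_extent ahead of it and the grasp point (between the pads) lies 164 mm ahead of it (robot.tip_extent is the distance from the TCP to the fingertips, in m); z points along the fingers, y is the line along which they close (so a half turn about z gives the same grasp; the last joint's range is limited). The gripper opens to 87 mm and grips with 3 to 60 N. Pads are 19 mm wide; open, the fingers measure 117 mm over their backs; the gripper's body (75 mm by 190 mm) begins 51 mm behind the grasp point.
Start: joints at [-1.504, 0.527, 1.433, -0, 1.181, -0.178], TCP at [0.152, -0.606, 0.405] pointing down, gripper open.
Joint ranges: [-3.08, 3.08], [-0.75, 2.2], [0.22, 2.44], [-1.43, 4.57], [0, 2.65], [-2.85, 2.85]. Speed limits (rad/s): [2.79, 2.79, 3.14, 3.14, 3.14, 3.14].

INTERFACE

Orientations are given as a unit quaternion [x, y, z, w].
In Python, from rig import get_obs, camera, hand_in, cut_out, robot gives the robot as it stands.
- The arm moves only by the tool step_arm, never from a script. Its argument "rows" is a list of rows, each a list of 6 numbers: the shift along the world's x, y, z in m, then the turn, a rotation vector about the world's x, y, z in degrees. A call has 1 to 12 rows; each row shifts and turns the commanded pose from where the row before left it; what a row does not reach is not made up. A row lasts 1/8 s, in which the tool goes at most 62.5 mm and 10.7 degrees, less where a joint would pass 70% of its speed; a pose out of reach is approached as far as the arm can. A call is refused whole if a number of a shift passes 0.0625 or a number of a turn 10.7, either way. A call with a gripper value outside its range is refused whole. "jaw" is the finger opening in m, from 0 to 0.087, set as the call begins (left out, the last holds). The fingers move at their own pace and stop on an object; "squeeze" is the grip in N (left out, the last holds). Time passes only in rows, so rows that do not move let the fingers close. It gives the time, the measured TCP pose, the force, the opening and the grip force at its end, in the units of the state.
- get_obs(): the state, without advancing time (a new reading comes with each control period).
- camera(name): name is "scene" or "top" or "wrist"; returns a dict with "pixels" (480x640x3 uint8, blue, green, red), "depth" (480x640 float32, m along the optical axis (not along the pixel's ray), 0 where there is no reading), "fov_y" (degrees; the focal length in pixels is half the picture's height over the tangent of half this angle, whatever the lens; pixels are square), "cx", "cy" (the principal point, pixels), "extrinsics" (4x4, takes a point from camera to world coordinates); the wrist camera has in their place "mount" (4x4, takes a point from camera to tool coordinates, whose origin is the TCP and whose axes are the flange's). Camera axes: x right, y up, looking along -z (the intrinsics and any distortion apply to the point x, -y, -z); pixel columns grow to the right and rows downward; lengths in m; the calibration is good to about 2 mm. A picture is of the moment at which its call begins: read the wrist's pose just before it.
- hand_in(): hands the job in; it is judged then, once.
Trained networks look in the newest picture that a camera, given by its name, has taken for a name from the list of things; names that differ only in an ending like _2 or _b are one class to them, and where a whole thing is asked for, a point or a joint stands for the part that bears it (a point fixed in the world has none). Each returns a list of dicts, best first, with "confidence" (0 to 1); they miss things now and then, are a little off and sometimes report something else, mostly with a low value. They report only what shows in the picture. A call takes as long as a camera call. They do not tell look-alikes from the thing itself.
- cut_out(label, camera): "region" (480x640 bool, what is visible of it) and "extent" ([centre column, centre row, width, height] in pixels, round what is visible of it).
The state is a dict: "time": time; "q": joint angles; "joint_velocities": joint speeds; "joint_torque": joint torques, N m; "position": TCP position; "tool_rot": TCP orientation; "ft_force": force on the tool from outside, world axes, zero at the start; "moment": the same for the moment, N m; "grip_width": finger opening in m; "grip_force": force on a finger pad.
Only numpy, scipy, OpenCV 4.12 (cv2) and the standard library are available. Lean on these libraries where they do the work, as an engineer would, in place of code of your own. Each camera call takes 0.05 s, during which the arm holds its last target. There are 200 camera calls.

TASK

Stand the copper beaker upright on the steel bed of the green ratchet clamp, between the jaw pad and the stop foot, and let go of it. Then turn the red knob clockwise, tooth by tooth, until the pawl has caught at the first tooth where the jaw holds the beaker firmly against the stop (about 5 to 14 N), and no further: the thin copper dents if it is squeezed harder. Leave it clamped, with the hand clear and the other things on the bench where they are.

Things in the scene. Friction and masses are not known exactly. Their poses are not given: they have to be found in the camera images.
- beaker: thin-walled copper beaker, straight round cylinder, 56 mm across, 70 mm tall, open at the top, 0.15 to 0.3 kg; origin at the centre of its underside, z up along it. It starts upright on the bench.
- clamp: green ratchet clamp, bolted to the bench, 135 mm by 350 mm footprint, 18 mm thick base plate; origin on the bench on its long centre line, z up, its own y along its length from the knob end to the stop end. The yaw of the clamp differs from run to run.
- bed (a point): point on top of the clamp's steel bed, 30 mm above the bench, where the beaker fits at any setting of pad and stop; 75 mm from the clamp's origin along clamp y, axes as the clamp's. The bed is 85 mm wide along x and reaches from 34 mm before to 62 mm past this point along y. Jaw pad and stop foot, flat rubber faces 50 mm wide, 37 to 69 mm above the bench, face each other across it along y.
- knob_grip (a point): point on the vertical axis of the red knob, 68 mm above the bench, 145 mm from the bed point along clamp -y; it turns with the knob. The grip bar lies along this point's x: 46 mm long, 13 mm thick, from 47 to 83 mm above the bench. The ratchet wheel (79 mm across) lies under it, top 45 mm above the bench; the pawl beside the wheel is no higher than 48 mm.
- ratchet (a joint): angle of knob and ratchet wheel in rad: 0 at the start (jaw open), grows clockwise seen from above, end at 3.0. 20 saw teeth, 0.314 rad apart: the pawl catches at 0, 0.314, 0.628, 0.942 and so on (to 0.03); turn about 0.1 past to be sure of the click. The wheel cannot go back past a caught tooth; when the knob is let go under load it backs up onto that tooth.
- jaw: dark steel jaw carriage; moves along clamp y 22 mm per rad of the knob. Its sprung pad's face starts 32 to 40 mm from the bed point (screw-set, not measured). The springs give 1.2 N per mm: once the beaker is pinched each further tooth (6.9 mm) adds 8 N of hold; each newton takes 0.022 N m at the knob. Pushing the loose beaker along takes under 4 N. Origin at the clamp's origin when open.
- hammer: small hammer, 220 mm long, lying on the bench beyond the clamp, a bystander; origin in its handle
- jar: white plastic jar with a red lid, 60 mm across, 85 mm tall, a bystander; origin at its underside
- bowl: shallow copper bowl, 90 mm across, 35 mm tall, a bystander; origin at its underside
- stop_post (a point): fixed green post behind the stop foot, point on its bed-side face 53 mm above the bench, 77 mm from the bed point along clamp y. The foot's rubber face is 59 mm from the bed point when screwed right back, but it is screwed out towards the bed by 0 to 24 mm: this is fixed, differs from run to run and is not measured.
- pawl_pin (a point): top of the steel pin, 48 mm above the bench, of the brass sprung pawl beside the wheel. The pawl and bearing drag on the knob with up to about 0.08 N m just before each click and 0.01 to 0.03 N m just after it; leave the pawl itself alone, it works by its spring.
Things that resemble listed ones, but are neither listed nor needed, are in the scene too. What is shaped like the beaker but purple is not meant.

How it is judged:
On the way, in this order (a step that is already met when the one before it is completed fails the run):
1. the beaker stands upright on the clamp's bed, let go, not yet pinched (x of beaker in the frame of bed between -0.015 and 0.015 m and y of beaker in the frame of bed between -0.016 and 0.034 m and z of beaker in the frame of bed between -0.004 and 0.004 m and angle between beaker's own z axis and vertical below 0.1 rad and contact force between the fingers and beaker below 0.1 N), for 0.2 s.
2. the jaw presses the beaker against the stop with more than 4 N (contact force between jaw and beaker above 4 N), for 0.2 s.
At the end, for the whole second after the job is handed in: With the knob let go and the ratchet holding at rest, the jaw pad presses the beaker against the stop with 4 to 16 N, and the beaker stands upright (within 0.1 rad) on the bed, within 18 mm of the bed's long centre line (contact force between jaw and beaker between 4 and 16 N and x of beaker in the frame of bed between -0.018 and 0.018 m and z of beaker in the frame of bed between -0.004 and 0.004 m and angle between beaker's own z axis and vertical below 0.1 rad and linear speed of beaker below 0.02 m/s and velocity of joint ratchet between -0.1 and 0.1 rad/s); the robot touches nothing.
It fails at once if the jaw squeezes the beaker with more than 20 N, and dents it (contact force between jaw and beaker above 20 N).
It fails at once if the beaker is tipped over (angle between beaker's own z axis and vertical above 0.6 rad).
It fails at once if the hammer, the jar or the bowl is pushed more than 30 mm (distance of any of hammer, jar, bowl from where it was at the start of the episode above 0.03 m).
It also fails if it takes over 72 s, if anything falls off the work surface, if the arm or the gripper's body presses on something with over 40 N, if the wrist force passes 120 N, or if a joint passes its speed limit or range.

## Working session

There is one attempt and no reset: what is moved stays moved. The work goes in short steps, Python scripts to look and compute and a tool call to move; the robot and the scene stay as the last step left them, time stands still between calls to the robot, and variables do not carry over. Pictures are saved under pics/ and viewed, at most 10 in all, crops included, and the job is handed in when it is done.

Besides the shell and the picture viewer there is one more tool, called after "Request:" by a JSON object that holds its "api" and its "payload". step_arm: Moves the arm, as the interface text tells. Its arguments: {"type":"object","properties":{"rows":{"type":"array"},"jaw":{"type":"number"},"squeeze":{"type":"number"}},"required":["rows"]}

```bash
ls; mkdir -p pics
cat > h.py <<'E'
import numpy as np, cv2
from rig import get_obs, camera, hand_in, cut_out, robot
from scipy.spatial.transform import Rotation as R
def cloud(name):
    o=get_obs(); c=camera(name); d=c["depth"]; f=240/np.tan(np.radians(c["fov_y"])/2)
    if name=="wrist":
        T=np.eye(4);T[:3,:3]=R.from_quat(o["tool_rot"]).as_matrix();T[:3,3]=o["position"];E=T@np.array(c["mount"])
    else: E=np.array(c["extrinsics"])
    v,u=np.mgrid[:480,:640]
    P=np.stack([(u-c["cx"])/f*d,-(v-c["cy"])/f*d,-d],-1)
    W=P@E[:3,:3].T+E[:3,3]; W[d<=0]=np.nan
    return c["pixels"],W,{k:c[k] for k in c if k not in("pixels","depth")}
E
python3 - <<'E'
from h import *
o=get_obs();print(o, robot.tip_extent)
for n in("scene","top"):
    p,W,m=cloud(n);cv2.imwrite(f"pics/{n}0.png",p);print(n,m)
    np.savez(f"{n}0.npz",p=p,W=W)
    for l in("beaker","clamp","knob_grip","jaw","hammer","jar","bowl","pawl_pin","bed"):
        try:
            for r in cut_out(l,n)[:3]:
                g=r["region"];print(l,round(r["confidence"],2),np.round(r["extent"]),np.round(np.nanmedian(W[g],0),3),np.round(np.nanpercentile(W[g][:,2],98),3),p[g].mean(0).round())
        except Exception as e: print(l,e)
E
```

```text
pics
{'time': 0.0, 'q': array([-1.50349379e+00,  5.28483201e-01,  1.43394175e+00, -2.19247592e-05,
        1.18138011e+00, -1.78478611e-01]), 'joint_velocities': array([ 1.05384785e-03, -6.72999917e-06,  1.38843415e-03, -2.15063662e-03,
       -6.70766654e-04, -1.26626359e-04]), 'joint_torque': array([-1.01328260e-03, -4.40042853e+01, -1.76590759e+01,  6.35246979e-02,
        5.82490792e-02, -1.52723255e-04]), 'position': array([ 0.15208609, -0.60584715,  0.40374818]), 'tool_rot': array([ 9.92457333e-01,  1.22585556e-01,  5.13385761e-05, -1.10505671e-03]), 'ft_force': array([ 0.77881969,  0.12958856, -0.3071146 ]), 'moment': array([-0.03004796, -0.03484783,  0.05306145]), 'grip_force': 0.0, 'grip_width': 0.08715988177682067} 0.1822
scene {'fov_y': 48.35720833835667, 'cx': 324.98866169288334, 'cy': 236.01968268342574, 'extrinsics': array([[ 0.17992988, -0.81857955,  0.54548397,  1.17074033],
       [ 0.98367721,  0.15091153, -0.0980044 , -0.12315226],
       [-0.00209543,  0.55421407,  0.83237154,  0.91764148],
       [ 0.        ,  0.        ,  0.        ,  1.        ]])}
beaker 0.93
[... 1842 characters left out ...]
rip 0.86 [380. 258.  27.  28.] [ 0.586 -0.21   0.045] 0.085 [145. 146. 204.]
jaw 0.78 [352. 265.  29.  28.] [ 0.568 -0.144  0.063] 0.07 [133. 130. 124.]
hammer 0.85 [302. 178.  37.  79.] [ 0.756 -0.031  0.024] 0.029 [180. 216. 231.]
hammer 0.43 [344. 266. 148.  86.] [ 0.569 -0.124  0.02 ] 0.079 [144. 164. 127.]
jar 0.84 [172. 198.  34.  32.] [0.719 0.305 0.082] 0.088 [ 87.  99. 206.]
jar 0.23 [344. 267. 148.  90.] [ 0.568 -0.124  0.02 ] 0.079 [143. 163. 127.]
bowl 0.95 [445. 256.  29.  40.] [ 0.6   -0.389  0.016] 0.037 [115. 173. 235.]
pawl_pin 0.94 [345. 263. 148.  87.] [ 0.568 -0.124  0.02 ] 0.079 [145. 165. 128.]
bed 0.65 [343. 266. 142.  89.] [ 0.568 -0.123  0.02 ] 0.079 [144. 163. 127.]
```

View images.

View pics/scene0.png

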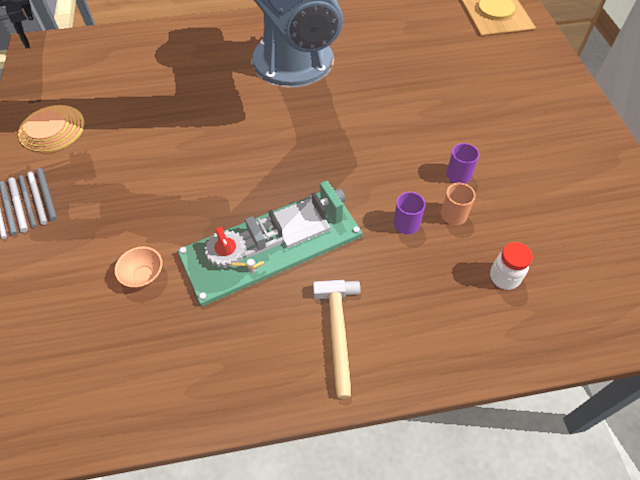

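View pics/top0.png

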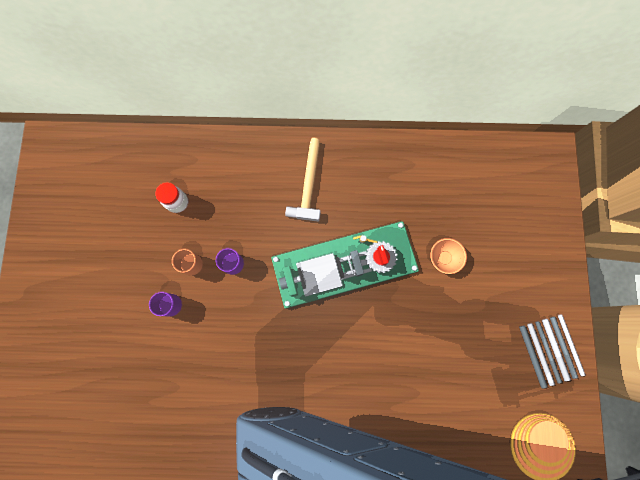

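```bash
cat > m.py <<'E'
from h import *
from scipy.optimize import least_squares
for n in("scene","top"):
    z=np.load(n+"0.npz");p=z["p"];W=z["W"]
    hsv=cv2.cvtColor(p,cv2.COLOR_BGR2HSV)
    print(n,"table z",np.nanmedian(W[200:300,60:100,2]))
    for (x,y) in((.57,.265),(.575,.162),(.455,.32)):
        k=(np.hypot(W[...,0]-x,W[...,1]-y)<.05)&(W[...,2]>.066)&(W[...,2]<.08)
        q=W[k][:,:2]; s=least_squares(lambda a:np.hypot(*(q-a[:2]).T)-a[2],[x,y,.027],loss="soft_l1",f_scale=.001)
        print("rim",k.sum(),s.x.round(4))
    g=(W[...,2]>.012)&(W[...,2]<.022)&(hsv[...,1]>90)&(hsv[...,0]>50)&(hsv[...,0]<90)&(abs(W[...,0]-.58)<.25)&(abs(W[...,1]+.13)<.25)
    r=cv2.minAreaRect(W[g][:,:2].astype(np.float32));print("plate",g.sum(),r)
    k=(W[...,2]>.076)&(W[...,2]<.09)&((hsv[...,0]<8)|(hsv[...,0]>172))&(hsv[...,1]>150)&(abs(W[...,1]+.2)<.1)
    r=cv2.minAreaRect(W[k][:,:2].astype(np.float32));print("knob",k.sum(),r,W[k].mean(0))
z=np.load("scene0.npz")["p"];cv2.imwrite("pics/crop1.png",cv2.resize(z[130:250,370:500],None,fx=4,fy=4,interpolation=2))
E
python3 m.py
```

```text
scene table z 0.0002396673766607571
rim 130 [0.5656 0.2612 0.0271]
rim 130 [0.5697 0.1565 0.027 ]
rim 121 [0.4618 0.3062 0.0271]
plate 97 ((0.5714131593704224, -0.1274729073047638), (0.1308547854423523, 0.34553056955337524), 16.46187400817871)
knob 125 ((0.5894999504089355, -0.2163366824388504), (0.04712781310081482, 0.012657469138503075), 16.366073608398438) [ 0.59074071 -0.21617192  0.08260606]
top table z -2.192504913933746e-05
rim 79 [0.5638 0.2629 0.027 ]
rim 69 [0.568  0.1581 0.027 ]
rim 87 [0.4601 0.3077 0.027 ]
plate 3493 ((0.5725489854812622, -0.1270144134759903), (0.1337873637676239, 0.34903663396835327), 16.86977767944336)
knob 94 ((0.5884765386581421, -0.2145654559135437), (0.04394834116101265, 0.0131771769374609), 17.805614471435547) [ 0.58676048 -0.21415113  0.08231376]
```

View pics/crop1.png

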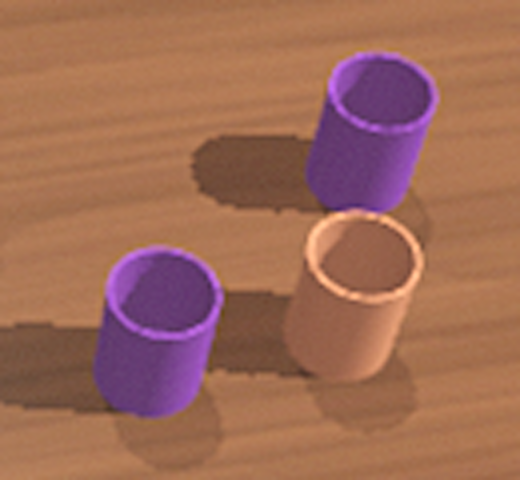

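Copper beaker: scene (457,205). The look-alikes at (410,214) and (463,163) are purple, so the copper one is meant, and the crop confirms it. I'll fly over the clamp and measure with the wrist camera.

Request:
{"api": "step_arm", "payload": {"rows": [[0.0315,0.04,0.004,0,0,7.7],[0.0315,0.04,0.004,0,0,7.7],[0.0315,0.04,0.004,0,0,7.7],[0.0315,0.04,0.004,0,0,7.7],[0.0315,0.04,0.004,0,0,7.7],[0.0315,0.04,0.004,0,0,7.7],[0.0315,0.04,0.004,0,0,7.7],[0.0315,0.04,0.004,0,0,7.7],[0.0315,0.04,0.004,0,0,7.7],[0.0315,0.04,0.004,0,0,7.7],[0.0315,0.04,0.004,0,0,7.7],[0.0315,0.04,0.004,0,0,7.7]]}}

```text
time: 2.5
position: [0.531, -0.1247, 0.4531]
tool_rot: [0.597, 0.803, -0.0, 0.0]
ft_force: [0.5, -1.2, 0.1]
grip_width: 0.0867
grip_force: 0.0
```

Request:
{"api": "step_arm", "payload": {"rows": [[0,0,0,0,0,0],[0,0,0,0,0,0],[0,0,0,0,0,0]]}}

```text
time: 2.88
position: [0.5294, -0.1272, 0.4526]
tool_rot: [0.599, 0.801, -0.0, -0.0]
ft_force: [0.2, -0.6, -0.1]
grip_width: 0.0869
grip_force: 0.0
```

Run:
```python
from h import *
o=get_obs();print(o["q"],o["position"],o["moment"],o["ft_force"])
p,W,m=cloud("wrist");cv2.imwrite("pics/w1.png",p);np.savez("w1.npz",p=p,W=W);print(m)
print(W[240,320],W[100,100],W[400,500])
```

```text
[-4.40972607e-01  3.63607009e-01  1.57677579e+00 -3.85895152e-04
  1.20182503e+00 -7.26409596e-01] [ 0.52944183 -0.12718746  0.4526053 ] [-0.0070422 -0.1659761  0.0048309] [ 0.20826561 -0.62551368 -0.06185423]
{'fov_y': 65.2709975806092, 'cx': 318.19023411267494, 'cy': 234.88028644632243, 'mount': array([[ 5.86732630e-04,  9.61525933e-01,  2.74713551e-01,
         7.53329805e-02],
       [ 9.99999816e-01, -6.06791249e-04, -1.19651901e-05,
         1.05628985e-03],
       [ 1.55188938e-04,  2.74713508e-01, -9.61526112e-01,
         1.96238957e-02],
       [ 0.00000000e+00,  0.00000000e+00,  0.00000000e+00,
         1.00000000e+00]])}
[ 0.54178502 -0.1598467   0.0662951 ] [ 2.72560844e-01 -9.38129196e-02  2.07359327e-04] [ 0.55838186 -0.0942113   0.37051714]
```

View pics/w1.png

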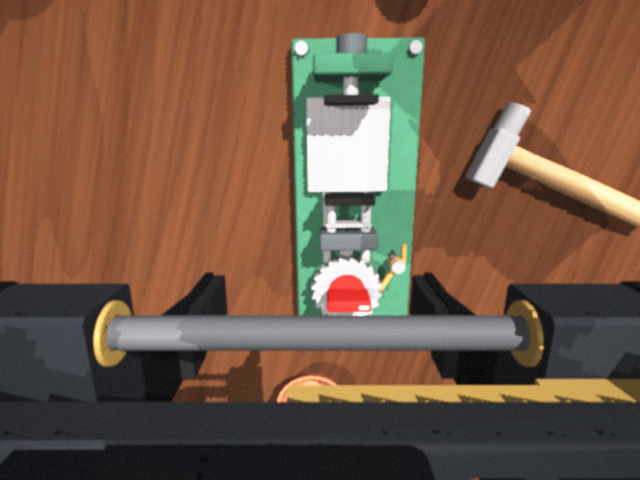

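Run:
```python
from h import *
z=np.load("w1.npz");p=z["p"];W=z["W"];hsv=cv2.cvtColor(p,cv2.COLOR_BGR2HSV)
v,u=np.mgrid[:480,:640]
box=(u>290)&(u<430)&(v>30)&(v<310)
bed=box&(abs(W[...,2]-.03)<.003)&(hsv[...,1]<60)&(v>90)&(v<200)
r=cv2.minAreaRect(W[bed][:,:2].astype(np.float32));print("bed",bed.sum(),r)
g=box&(abs(W[...,2]-.018)<.004)&(hsv[...,0]>50)&(hsv[...,0]<90)&(hsv[...,1]>90)
print("plate",cv2.minAreaRect(W[g][:,:2].astype(np.float32)))
k=box&(W[...,2]>.078)&(v>250)&(hsv[...,1]>150);print("knob",k.sum(),cv2.minAreaRect(W[k][:,:2].astype(np.float32)))
# wheel top circle centre
wh=box&(abs(W[...,2]-.045)<.0025)&(v>250)&(hsv[...,1]<60);print("wheel",wh.sum(),cv2.minEnclosingCircle(W[wh][:,:2].astype(np.float32)))
for th in (16.4,16.8,17.2):
    t=np.radians(th);X=np.array([np.cos(t),np.sin(t)]);Y=np.array([-np.sin(t),np.cos(t)])
    q=W[bed][:,:2];print(th,"bed x",np.percentile(q@X,[1,99]),"y",np.percentile(q@Y,[1,99]))
    for nm,lo,hi in(("foot",90,108),("pad",188,208),("post",45,78),("carr",225,252)):
        s=box&(W[...,2]>.055)&(W[...,2]<.085)&(v>lo)&(v<hi)
        q=W[s];print(nm,s.sum(),"x",np.percentile(q[:,:2]@X,[2,98]).round(4),"y",np.percentile(q[:,:2]@Y,[2,98]).round(4),"z",np.percentile(q[:,2],[5,98]).round(3))
```

```text
bed 7184 ((0.5447630882263184, -0.06710688769817352), (0.08511235564947128, 0.10452133417129517), 16.580062866210938)
plate ((0.565737783908844, -0.1040957123041153), (0.13361436128616333, 0.2999984920024872), 16.7670841217041)
knob 404 ((0.5903438925743103, -0.16442745923995972), (0.1216387078166008, 0.04062080755829811), 86.1248779296875)
wheel 1542 ((0.6010726690292358, -0.20564359426498413), 0.05407337099313736)
16.4 bed x [0.46194543 0.54512622] y [-0.26067609 -0.16806442]
foot 588 x [0.479  0.5266] y [-0.1741 -0.1636] z [0.063 0.071]
pad 557 x [0.4804 0.5277] y [-0.2737 -0.2612] z [0.057 0.071]
post 2195 x [0.47   0.5354] y [-0.1508 -0.1275] z [0.064 0.08 ]
carr 1214 x [0.4756 0.5326] y [-0.3161 -0.2931] z [0.057 0.068]
16.8 bed x [0.46032493 0.54359791] y [-0.26411134 -0.17141742]
foot 588 x [0.4778 0.5254] y [-0.1775 -0.1671] z [0.063 0.071]
pad 557 x [0.4786 0.5259] y [-0.2773 -0.2648] z [0.057 0.071]
post 2195 x [0.4689 0.5344] y [-0.1542 -0.131 ] z [0.064 0.08 ]
carr 1214 x [0.4735 0.5305] y [-0.3196 -0.2967] z [0.057 0.068]
17.2 bed x [0.45886021 0.54204217] y [-0.26748591 -0.17474906]
foot 588 x [0.4766 0.5242] y [-0.181  -0.1706] z [0.063 0.071]
pad 557 x [0.4767 0.5239] y [-0.2807 -0.2682] z [0.057 0.071]
post 2195 x [0.4678 0.5334] y [-0.1578 -0.1344] z [0.064 0.08 ]
carr 1214 x [0.4713 0.5283] y [-0.3232 -0.3002] z [0.057 0.068]
```

The wrist view (w1) shows the stop foot face at row ~98, the pad at row ~198 and the mechanism centred at col ~350. The fitted clamp yaw is 16.75°, bed ≈ (0.547, -0.075) and knob ≈ (0.589, -0.214). The pad-to-foot gap is about 87 mm.

Next I grasp the beaker.

Request:
{"api": "step_arm", "payload": {"rows": [[0.0044,0.0486,-0.015,0,0,0.35],[0.0044,0.0486,-0.015,0,0,0],[0.0044,0.0486,-0.015,0,0,0],[0.0044,0.0486,-0.015,0,0,0],[0.0044,0.0486,-0.015,0,0,0],[0.0044,0.0486,-0.015,0,0,0],[0.0044,0.0486,-0.015,0,0,0],[0.0044,0.0486,-0.015,0,0,0],[0,0,0,0,0,0],[0,0,0,0,0,0]], "jaw": 0.087}}

```text
time: 4.18
position: [0.5655, 0.2615, 0.3326]
tool_rot: [0.596, 0.803, -0.0, 0.0]
ft_force: [0.6, -0.3, 1.3]
grip_width: 0.0871
grip_force: 0.0
```

Request:
{"api": "step_arm", "payload": {"rows": [[0,0,-0.03,0,0,0],[0,0,-0.03,0,0,0],[0,0,-0.03,0,0,0],[0,0,-0.02,0,0,0],[0,0,-0.01,0,0,0],[0,0,0,0,0,0],[0,0,0,0,0,0]]}}

```text
time: 5.05
position: [0.5658, 0.2627, 0.2138]
tool_rot: [0.596, 0.803, 0.001, 0.001]
ft_force: [0.2, -0.1, -0.1]
grip_width: 0.0867
grip_force: 0.0
```

Request:
{"api": "step_arm", "payload": {"rows": [[0,0,0,0,0,0],[0,0,0,0,0,0],[0,0,0,0,0,0],[0,0,0,0,0,0],[0,0,0,0,0,0],[0,0,0,0,0,0],[0,0,0,0,0,0]], "jaw": 0.04, "squeeze": 14}}

```text
time: 5.92
position: [0.5651, 0.2626, 0.2128]
tool_rot: [0.596, 0.803, -0.0, -0.0]
ft_force: [-2.1, -0.1, 2.9]
grip_width: 0.0555
grip_force: 14.0
```

Request:
{"api": "step_arm", "payload": {"rows": [[0,0,0.02,0,0,0],[0,0,0.05,0,0,0],[0,0,0.05,0,0,0],[-0.002,-0.033,0.01,0,0,0],[-0.002,-0.033,0,0,0,0],[-0.002,-0.033,0,0,0,0],[-0.002,-0.033,0,0,0,0],[-0.002,-0.033,0,0,0,0],[-0.002,-0.033,0,0,0,0],[-0.002,-0.033,0,0,0,0],[-0.002,-0.033,0,0,0,0],[-0.002,-0.033,0,0,0,0]]}}

```text
time: 7.42
position: [0.5473, -0.0355, 0.3437]
tool_rot: [0.596, 0.803, 0.0, 0.001]
ft_force: [0.2, 0.3, -2.8]
grip_width: 0.0554
grip_force: 14.0
```

Request:
{"api": "step_arm", "payload": {"rows": [[-0.0027,-0.0321,0,0,0,0],[0,0,0,0,0,0],[0,0,0,0,0,0],[0,0,0,0,0,0]]}}

```text
time: 7.92
position: [0.5445, -0.0656, 0.343]
tool_rot: [0.596, 0.803, 0.0, 0.0]
ft_force: [0.3, -0.8, -2.5]
grip_width: 0.0557
grip_force: 14.0
```

Run:
```python
from h import *
o=get_obs();print(o["position"],o["tool_rot"])
p,W,m=cloud("scene");
X=np.array([.9575,.2882]);Y=np.array([-.2882,.9575])
r=cut_out("beaker","scene")
for q in r[:3]: print(q["confidence"],q["extent"],np.nanmedian(W[q["region"]],0))
hsv=cv2.cvtColor(p,cv2.COLOR_BGR2HSV)
k=(np.hypot(W[...,0]-.5444,W[...,1]+.0665)<.045)&(W[...,2]>.12)&(W[...,2]<.24)&(hsv[...,1]>60)
q=W[k];print(k.sum(),np.percentile(q[:,2],[2,98]))
s=(q[:,:2]);print("clampx",np.percentile(s@X,[2,98])-.502,"y",np.percentile(s@Y,[2,98])+.230)
```

```text
[ 0.54454253 -0.06558913  0.34300504] [5.95549776e-01 8.03318397e-01 1.26420326e-04 2.52303181e-05]
0.93 [407.6, 214.3, 26.5, 41.3] [0.57579084 0.15611509 0.04022645]
0.75 [294.9, 177.3, 28.5, 47.6] [ 0.56533821 -0.07908537  0.15678287]
0.55 [461.9, 166.1, 29.5, 44.8] [0.46978595 0.30429146 0.04199055]
428 [0.13077367 0.21019404]
clampx [-0.03228606  0.02909382] y [-0.01829393  0.02900855]
```

Request:
{"api": "step_arm", "payload": {"rows": [[0,-0.0005,-0.03,0,0,0],[0,0,-0.03,0,0,0],[0,0,-0.02,0,0,0],[0,0,-0.01,0,0,0],[0,0,-0.004,0,0,0],[0,0,-0.003,0,0,0],[0,0,-0.001,0,0,0],[0,0,0,0,0,0],[0,0,0,0,0,0]]}}

```text
time: 9.15
position: [0.5447, -0.067, 0.2451]
tool_rot: [0.596, 0.803, 0.0, 0.0]
ft_force: [-0.3, 1.0, -1.6]
grip_width: 0.0557
grip_force: 14.0
```

Request:
{"api": "step_arm", "payload": {"rows": [[0,0,-0.001,0,0,0],[0,0,-0.001,0,0,0],[0,0,0,0,0,0],[0,0,0,0,0,0]]}}

```text
time: 9.65
position: [0.5446, -0.067, 0.2428]
tool_rot: [0.596, 0.803, 0.0, 0.0]
ft_force: [0.1, -0.4, 0.6]
grip_width: 0.0558
grip_force: 14.0
```

Request:
{"api": "step_arm", "payload": {"rows": [[0,0,0,0,0,0],[0,0,0,0,0,0],[0,0,0,0,0,0],[0,0,0,0,0,0],[0,0,0,0,0,0]], "jaw": 0.087}}

```text
time: 10.28
position: [0.5446, -0.067, 0.2427]
tool_rot: [0.596, 0.803, -0.0, -0.0]
ft_force: [0.8, 0.1, -0.5]
grip_width: 0.0861
grip_force: 0.0
```

Request:
{"api": "step_arm", "payload": {"rows": [[0,0,0.02,0,0,0],[0,0,0.05,0,0,0],[0,0,0.05,0,0,0],[0.015,-0.05,0.05,0,0,0],[0.015,-0.05,0,0,0,0],[0.0145,-0.047,0,0,0,0],[0,0,0,0,0,0],[0,0,0,0,0,0],[0,0,0,0,0,0]]}}

```text
time: 11.4
position: [0.5867, -0.2059, 0.4057]
tool_rot: [0.596, 0.803, 0.0, -0.001]
ft_force: [-0.0, 1.1, 0.2]
grip_width: 0.0872
grip_force: 0.0
```

```bash
cat > look.py <<'E'
from h import *
import sys
def look(tag,x0=.502,y0=-.230):
    X=np.array([.9575,.2882]);Y=np.array([-.2882,.9575])
    o=get_obs();print(o["position"],o["q"].round(3))
    p,W,m=cloud("wrist");cv2.imwrite(f"pics/{tag}.png",p);np.savez(tag+".npz",p=p,W=W)
    a=W[...,:2]@X-x0;b=W[...,:2]@Y-y0;zz=W[...,2]
    k=(abs(a)<.05)&(b>-.05)&(b<.07)&(zz>.095)&(zz<.106)
    q=np.c_[a[k],b[k]];s=least_squares(lambda c:np.hypot(*(q-c[:2]).T)-c[2],[0,.01,.027],loss="soft_l1",f_scale=.001).x
    print("rim",k.sum(),s.round(4),np.median(zz[k]).round(4))
    for n,lo,hi in(("pad",-.06,-.0),("foot",.035,.07),("carr",-.11,-.06),("knob",-.19,-.11)):
        k=(abs(a)<.022)&(b>lo)&(b<hi)&(zz>.062)&(zz<(.09 if n=="knob" else .074));print(n,k.sum(),np.percentile(b[k],[1,50,99]).round(4) if k.sum() else "")
from scipy.optimize import least_squares
look(sys.argv[1])
E
python3 look.py w2
```

```text
[ 0.58667333 -0.20590247  0.40571033] [-0.517  0.522  1.44   0.     1.181 -0.812]
rim 602 [0.0014 0.009  0.0269] 0.1001
pad 709 [-0.0427 -0.0384 -0.0103]
foot 0 
carr 1158 [-0.0899 -0.0814 -0.0727]
knob 1019 [-0.1508 -0.1424 -0.1388]
```

View pics/w2.png

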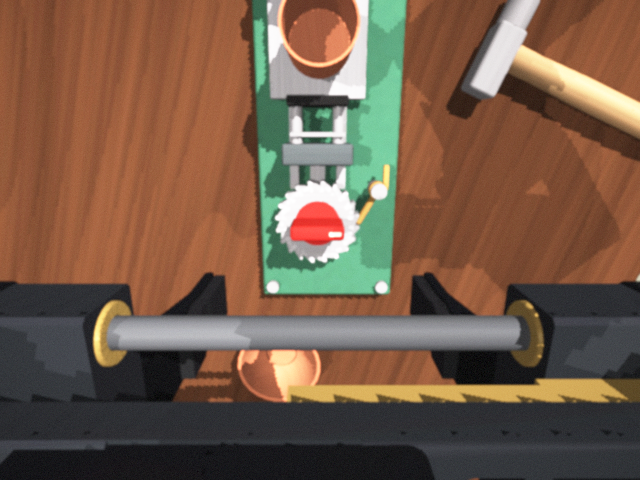

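Run:
```python
from h import *
z=np.load("w2.npz");p=z["p"];W=z["W"];hsv=cv2.cvtColor(p,cv2.COLOR_BGR2HSV)
X=np.array([.9575,.2882]);Y=np.array([-.2882,.9575])
v,u=np.mgrid[:480,:640]
k=(W[...,2]>.079)&(W[...,2]<.088)&(v>190)&(v<260)&(u>260)&(u<370)
r=cv2.minAreaRect(W[k][:,:2].astype(np.float32));print(k.sum(),r);c=np.array(r[0]);print(c@X-.502,c@Y+.230)
k=(abs(W[...,2]-.045)<.003)&(v>170)&(v<270)&(u>260)&(u<362)&(hsv[...,1]<60)
c,rad=cv2.minEnclosingCircle(W[k][:,:2].astype(np.float32));c=np.array(c);print(k.sum(),c,rad,c@X-.502,c@Y+.23)
```

```text
799 ((0.5890263319015503, -0.21431323885917664), (0.04572335258126259, 0.012312890030443668), 17.35383415222168)
0.0002276373565196499 -0.1449623150616884
3044 [ 0.58932507 -0.21492276] 0.039819490164518356 0.00033801662325860793 -0.14563202411234374
```

Request:
{"api": "step_arm", "payload": {"rows": [[0,0,0,0,0,10],[0,0,0,0,0,10],[0,0,0,0,0,10],[0,0,0,0,0,10],[0,0,0,0,0,10],[0,0,0,0,0,10],[0,0,0,0,0,10],[0,0,0,0,0,10],[0,0,0,0,0,10],[0,0,0,0,0,0],[0,0,0,0,0,0]], "jaw": 0.04}}

```text
time: 12.82
position: [0.5871, -0.2066, 0.4061]
tool_rot: [-0.146, 0.989, 0.0, -0.0]
ft_force: [-0.8, 0.4, -0.4]
grip_width: 0.0399
grip_force: 0.0
```

Request:
{"api": "step_arm", "payload": {"rows": [[0.002,-0.008,-0.04,0,0,0],[0,0,-0.05,0,0,0],[0,0,-0.04,0,0,0],[0,0,-0.02,0,0,0],[0,0,-0.015,0,0,0],[0,0,-0.007,0,0,0],[0,0,-0.002,0,0,0],[0,0,0,0,0,0],[0,0,0,0,0,0],[0,0,0,0,0,0]]}}

```text
time: 14.08
position: [0.5892, -0.2153, 0.2326]
tool_rot: [-0.146, 0.989, -0.0, 0.0]
ft_force: [-0.1, -0.5, -0.7]
grip_width: 0.0402
grip_force: 0.0
```

```bash
cat > m2.py <<'E'
from h import *
o=get_obs();a=2*np.degrees(np.arctan2(o["tool_rot"][1],o["tool_rot"][0]))
print(o["time"],o["position"].round(4),"yaw",round((a-90)%360,2),"mom",o["moment"].round(4),"F",o["ft_force"].round(2),"q",o["q"].round(3),"tq",o["joint_torque"].round(3),o["grip_width"])
E
python3 m2.py
```

```text
14.075 [ 0.5892 -0.2153  0.2326] yaw 106.83 mom [ 0.1376 -0.1366 -0.0042] F [-0.12 -0.48 -0.74] q [-0.528  0.754  1.55   0.     0.837 -2.393] tq [ 0.000e+00 -4.769e+01 -1.193e+01 -6.000e-02  2.100e-02  0.000e+00] 0.040193307539920446
```

Request:
{"api": "step_arm", "payload": {"rows": [[0,0.0006,0,0,0,0],[0,0,0,0,0,0],[0,0,0,0,0,0],[0,0,0,0,0,0],[0,0,0,0,0,0]], "jaw": 0.0, "squeeze": 40}}

```text
time: 14.7
position: [0.5892, -0.2152, 0.232]
tool_rot: [-0.146, 0.989, -0.0, 0.0]
ft_force: [-0.2, -2.6, -1.4]
grip_width: 0.0126
grip_force: 40.0
```

```bash
python3 m2.py
```

```text
14.7 [ 0.5892 -0.2152  0.232 ] yaw 106.82 mom [-0.2606 -0.1244  0.0203] F [-0.17 -2.57 -1.41] q [-5.280e-01  7.550e-01  1.550e+00 -1.000e-03  8.350e-01 -2.392e+00] tq [ 1.4900e+00 -4.8067e+01 -1.1265e+01  3.4500e-01  3.7900e-01 -2.1000e-02] 0.01256632184321642
```

Request:
{"api": "step_arm", "payload": {"rows": [[0,0,0,0,0,-6],[0,0,0,0,0,-6],[0,0,0,0,0,-6],[0,0,0,0,0,-6],[0,0,0,0,0,0],[0,0,0,0,0,0]]}}

```text
time: 15.45
position: [0.5892, -0.2154, 0.232]
tool_rot: [0.062, 0.998, -0.001, 0.0]
ft_force: [-0.1, -6.7, -2.0]
grip_width: 0.0127
grip_force: 40.0
```

```bash
python3 m2.py
```

```text
15.45 [ 0.5892 -0.2154  0.232 ] yaw 82.93 mom [-7.641e-01 -9.970e-02 -7.000e-04] F [-0.08 -6.73 -2.04] q [-5.280e-01  7.550e-01  1.550e+00 -1.000e-03  8.350e-01 -1.975e+00] tq [ 3.1750e+00 -4.8495e+01 -1.0674e+01  9.3100e-01  7.9000e-01 -8.0000e-03] 0.012681646811787847
```

Request:
{"api": "step_arm", "payload": {"rows": [[0,0,0,0,0,-6],[0,0,0,0,0,-6],[0,0,0,0,0,-6],[0,0,0,0,0,-6],[0,0,0,0,0,-6],[0,0,0,0,0,-5],[0,0,0,0,0,0],[0,0,0,0,0,0]]}}

```text
time: 16.45
position: [0.5891, -0.2158, 0.232]
tool_rot: [0.359, 0.933, -0.001, 0.001]
ft_force: [-0.9, -7.5, -0.8]
grip_width: 0.013
grip_force: 40.0
```

```bash
python3 m2.py
```

```text
16.45 [ 0.5891 -0.2158  0.232 ] yaw 47.95 mom [-1.0713 -0.0219  0.0149] F [-0.92 -7.54 -0.83] q [-0.529  0.755  1.55  -0.003  0.835 -1.364] tq [ 4.2780e+00 -4.8476e+01 -1.0639e+01  1.3370e+00  8.3000e-01  1.8000e-02] 0.013034540325985819
```

Request:
{"api": "step_arm", "payload": {"rows": [[0,-0.0008,0,0,0,-5],[0,0,0,0,0,-4],[0,0,0,0,0,0],[0,0,0,0,0,0]]}}

```text
time: 16.95
position: [0.589, -0.2162, 0.232]
tool_rot: [0.431, 0.902, -0.001, 0.0]
ft_force: [-1.6, -4.8, -1.0]
grip_width: 0.0129
grip_force: 40.0
```

```bash
python3 m2.py
```

```text
16.95 [ 0.589  -0.2162  0.232 ] yaw 38.93 mom [-0.8099  0.0025  0.011 ] F [-1.58 -4.83 -1.02] q [-0.529  0.755  1.55  -0.002  0.836 -1.208] tq [ 3.4290e+00 -4.8242e+01 -1.0924e+01  1.0620e+00  6.6900e-01 -1.4000e-02] 0.012917660815590239
```

Request:
{"api": "step_arm", "payload": {"rows": [[0,0,0,0,0,-4],[0,0,0,0,0,-4],[0,0,0,0,0,0],[0,0,0,0,0,0]]}}

```text
time: 17.45
position: [0.5889, -0.2162, 0.232]
tool_rot: [0.493, 0.87, -0.001, 0.0]
ft_force: [-1.7, -5.6, -0.9]
grip_width: 0.0126
grip_force: 40.0
```

```bash
python3 m2.py
```

```text
17.45 [ 0.5889 -0.2162  0.232 ] yaw 30.95 mom [-0.9009  0.0444 -0.0073] F [-1.73 -5.63 -0.94] q [-0.529  0.755  1.55  -0.002  0.836 -1.068] tq [ 3.6090e+00 -4.8195e+01 -1.0977e+01  1.1650e+00  6.4100e-01  1.5000e-02] 0.012604574187011896
```

```bash
cat > avg.py <<'E'
from h import *
M=[];T=[]
for i in range(8):
    camera("scene");o=get_obs();M.append(o["moment"][2]);T.append(o["joint_torque"][5])
a=2*np.degrees(np.arctan2(o["tool_rot"][1],o["tool_rot"][0]))
th=106.82-(a-90);print(o["time"],"turn",round(th,2),np.radians(th).round(3),"Mz",np.mean(M).round(4),np.std(M).round(4),"tq6",np.mean(T).round(4),np.std(T).round(4))
E
python3 avg.py
```

```text
17.85 turn 75.88 1.324 Mz 0.011 0.0264 tq6 0.0139 0.0
```

Request:
{"api": "step_arm", "payload": {"rows": [[0,0,0,0,0,-3],[0,0,0,0,0,-3],[0,0,0,0,0,-3],[0,0,0,0,0,0],[0,0,0,0,0,0]]}}

```text
time: 18.48
position: [0.5888, -0.2163, 0.232]
tool_rot: [0.56, 0.829, -0.001, 0.0]
ft_force: [-1.0, -5.5, -1.9]
grip_width: 0.0125
grip_force: 40.0
```

```bash
python3 avg.py
```

```text
18.875 turn 84.88 1.481 Mz -0.0219 0.0309 tq6 -0.0107 0.0001
```

Request:
{"api": "step_arm", "payload": {"rows": [[0,0,0,0,0,-3],[0,0,0,0,0,-3],[0,0,0,0,0,-2],[0,0,0,0,0,0],[0,0,0,0,0,0]]}}

```text
time: 19.5
position: [0.5887, -0.2163, 0.232]
tool_rot: [0.616, 0.788, -0.001, 0.0]
ft_force: [-1.6, -6.5, -0.6]
grip_width: 0.0127
grip_force: 40.0
```

```bash
python3 avg.py
```

```text
19.9 turn 92.84 1.62 Mz 0.0969 0.0262 tq6 0.1068 0.0
```

Request:
{"api": "step_arm", "payload": {"rows": [[0,0,0,0,0,-1],[0,0,0,0,0,-1],[0,0,0,0,0,0],[0,0,0,0,0,0]]}}

```text
time: 20.4
position: [0.5887, -0.2163, 0.232]
tool_rot: [0.629, 0.777, -0.001, 0.0]
ft_force: [-1.7, -5.6, -1.3]
grip_width: 0.0124
grip_force: 40.0
```

```bash
python3 avg.py; python3 m2.py
```

```text
20.8 turn 94.83 1.655 Mz 0.1439 0.0225 tq6 0.1431 0.0
20.8 [ 0.5887 -0.2163  0.232 ] yaw 11.99 mom [-0.9385  0.1802  0.1421] F [-1.42 -5.41  0.08] q [-0.53   0.755  1.55  -0.003  0.836 -0.737] tq [  3.877 -48.05  -11.151   1.421   0.541   0.143] 0.012479032207438779
```

Request:
{"api": "step_arm", "payload": {"rows": [[0,0,0,0,0,1],[0,0,0,0,0,1],[0,0,0,0,0,1],[0,0,0,0,0,0],[0,0,0,0,0,0]]}}

```text
time: 21.42
position: [0.5888, -0.2163, 0.232]
tool_rot: [0.609, 0.793, -0.001, 0.0]
ft_force: [-2.3, -5.9, -0.5]
grip_width: 0.0128
grip_force: 40.0
```

```bash
python3 avg.py
```

```text
21.825 turn 91.84 1.603 Mz 0.096 0.0226 tq6 0.1124 0.0
```

Request:
{"api": "step_arm", "payload": {"rows": [[0,0,0,0,0,-3],[0,0,0,0,0,-3],[0,0,0,0,0,-3],[0,0,0,0,0,-3],[0,0,0,0,0,-2],[0,0,0,0,0,0],[0,0,0,0,0,0]]}}

```text
time: 22.7
position: [0.5886, -0.2163, 0.232]
tool_rot: [0.701, 0.713, -0.001, 0.0]
ft_force: [-3.2, -7.2, -0.9]
grip_width: 0.0128
grip_force: 40.0
```

```bash
python3 avg.py
```

```text
23.1 turn 105.82 1.847 Mz 0.1687 0.0216 tq6 0.1803 0.0
```

Request:
{"api": "step_arm", "payload": {"rows": [[0,0,0,0,0,-2],[0,0,0,0,0,-2],[0,0,0,0,0,0],[0,0,0,0,0,0]]}}

```text
time: 23.6
position: [0.5886, -0.2163, 0.232]
tool_rot: [0.725, 0.689, -0.001, 0.0]
ft_force: [-1.8, -7.4, -1.1]
grip_width: 0.0128
grip_force: 40.0
```

```bash
python3 avg.py
```

```text
24.0 turn 109.79 1.916 Mz 0.2679 0.0392 tq6 0.2607 0.0
```

Request:
{"api": "step_arm", "payload": {"rows": [[0,0,0,0,0,-1],[0,0,0,0,0,-1],[0,0,0,0,0,0],[0,0,0,0,0,0]]}}

```text
time: 24.5
position: [0.5885, -0.2163, 0.232]
tool_rot: [0.737, 0.676, -0.001, 0.0]
ft_force: [-1.7, -6.3, -1.6]
grip_width: 0.0133
grip_force: 40.0
```

```bash
python3 avg.py
```

```text
24.9 turn 111.78 1.951 Mz 0.2948 0.0152 tq6 0.3003 0.0
```

Request:
{"api": "step_arm", "payload": {"rows": [[0,0,0,0,0,-1],[0,0,0,0,0,-1],[0,0,0,0,0,0],[0,0,0,0,0,0]]}}

```text
time: 25.4
position: [0.5885, -0.2163, 0.232]
tool_rot: [0.749, 0.663, -0.001, 0.0]
ft_force: [-3.1, -6.8, -0.6]
grip_width: 0.0127
grip_force: 40.0
```

```bash
python3 avg.py
```

```text
25.8 turn 113.77 1.986 Mz 0.3216 0.0317 tq6 0.3207 0.0
```

Request:
{"api": "step_arm", "payload": {"rows": [[0,0,0,0,0,2],[0,0,0,0,0,2],[0,0,0,0,0,2],[0,0,0,0,0,1],[0,0,0,0,0,0],[0,0,0,0,0,0]]}}

```text
time: 26.55
position: [0.5886, -0.2164, 0.232]
tool_rot: [0.707, 0.707, -0.001, 0.0]
ft_force: [-2.9, -6.5, -0.9]
grip_width: 0.0127
grip_force: 40.0
```

```bash
python3 avg.py
```

```text
26.95 turn 106.85 1.865 Mz 0.0558 0.038 tq6 0.0515 0.0
```

Request:
{"api": "step_arm", "payload": {"rows": [[0,0,0,0,0,1],[0,0,0,0,0,0],[0,0,0,0,0,0],[0,0,0,0,0,0]], "jaw": 0.04}}

```text
time: 27.45
position: [0.5891, -0.215, 0.232]
tool_rot: [0.702, 0.712, 0.0, -0.0]
ft_force: [-0.6, -0.2, 0.2]
grip_width: 0.0387
grip_force: 0.0
```

Request:
{"api": "step_arm", "payload": {"rows": [[0,0,0.01,0,0,0],[0,0,0.03,0,0,0],[0,0,0.05,0,0,0],[0,0,0.05,0,0,0],[0,0,0.06,0,0,0],[0,0,0.03,0,0,0],[0,0,0,0,0,0],[0,0,0,0,0,0]]}}

```text
time: 28.45
position: [0.5885, -0.2151, 0.461]
tool_rot: [0.702, 0.712, -0.0, -0.001]
ft_force: [-0.5, -0.6, -0.6]
grip_width: 0.0401
grip_force: 0.0
```

```bash
python3 look.py w3
python3 - <<'E'
from h import *
z=np.load("w3.npz");p=z["p"];W=z["W"]
k=(W[...,2]>.079)&(W[...,2]<.088)&(np.hypot(W[...,0]-.589,W[...,1]+.2145)<.04)
print(k.sum(),cv2.minAreaRect(W[k][:,:2].astype(np.float32)) if k.sum()>5 else "")
E
```

```text
[ 0.58851446 -0.21510491  0.46096908] [-0.529  0.475  1.361  0.     1.308 -0.543]
rim 446 [0.0016 0.0245 0.0269] 0.1001
pad 1506 [-0.0497 -0.0355 -0.001 ]
foot 96 [0.0368 0.0445 0.0491]
carr 0 
knob 616 [-0.1665 -0.1435 -0.1229]
588 ((0.5896362066268921, -0.21434102952480316), (0.0119315879419446, 0.0447811558842659), 0.6804236769676208)
```

View pics/w3.png

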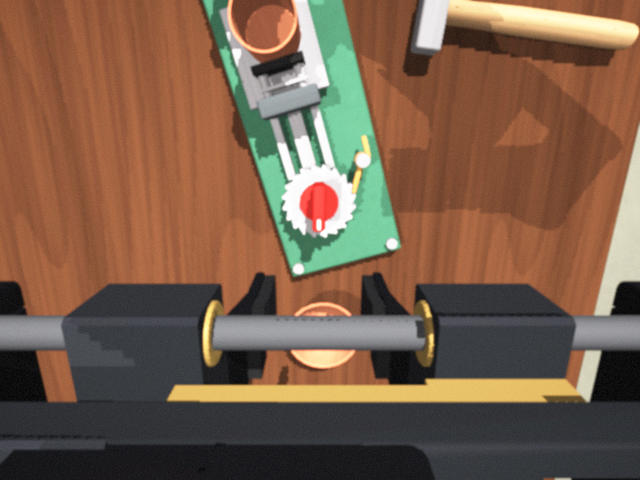

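The view shows the beaker upright against the pad near (265,20), and the knob at (320,202) on tooth 6. Its bar has turned about 107°. Estimated hold is 11–12 N, from both the torque and the spring compression. The hand is clear.

```bash
python3 -c "
from rig import hand_in;print(hand_in())"
```

```text
the job is handed in; nothing more can be done
None
```

The copper beaker stands upright on the bed, clamped at tooth 6 with an estimated 11–12 N. The hand is clear, and the job was handed in at about 28.5 s; the hand-in returned no verdict.

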